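Clear the empty tin through the scrap bin's sprung flap

TASK

Clear the empty tin off the ledge of the counter-top scrap bin: push the bin's sprung flap down with one finger and, while it is held down, push the tin off the ledge with the other finger so that it drops into the bin, then take the hand away and let the flap close. The tin is only pushed, never lifted, and must not be slid out over the shut flap; if it stands far back you may first slide it up towards the flap. Leave the shaker, the oil bottle and the cup where they stand.

Things in the scene. Friction and masses are not known exactly. Their poses are not given: they have to be found in the camera images.
- bin: Closed grey sheet-metal scrap bin fixed on the counter: 285 mm long (x, from -155 to +130), 240 wide (y), 160 high, walls 5 mm, hollow inside, also under the ledge, 150 mm deep. Origin on its underside, directly below the lip (edge between ledge and flap); z up; its -x side faces the robot, within 0.45 rad.
- lip (a point): Middle of the lip on the bin's top, bin x = 0, z = 160 mm; axes as the bin's. Ledge: flat, rimless, 240 mm wide, from x = 0 to +130 mm. Opening: x = -132 to 0, y = -72 to +72 mm, filled by the flap lying flush. In front of the flap a 23 mm flat strip, beside it 48 mm strips, all level with the ledge.
- flap (a joint): Angle (rad) of the aluminium flap, 127 mm long, 142 wide, 4 thick: 0 = shut, flush with the bin's top; grows to 1.3 as its free edge, at the lip, goes down into the bin. Hinged along y at bin x = -130, z = 160 mm, the edge nearest the robot. A spring shuts it: 0.11 N m at the hinge starts it, 0.23 N m at 0.9 rad. The tin's weight does not open it.
- flap_edge (a point): Middle of the flap's free edge, on its upper face, 127 mm from the hinge; when shut it is 3 mm from the lip, level with the ledge.
- tin: Empty, open-topped round steel tin, 54 mm diameter, 30 mm high, about 35 g, standing upright on the ledge 34 to 85 mm (its centre) behind the lip and within 30 mm of the bin's middle line. Origin at the centre of its underside.
- tin_center (a point): Centre of the tin, 15 mm above its underside.
- shaker: Small white ceramic shaker, 32 mm diameter, 46 mm high, standing on the ledge near its edge on the bin's +y side, about 90 mm from the middle line. Origin at the centre of its underside. Leave alone.
- oil: Amber oil bottle, 60 mm diameter, 170 mm high, on the counter beside the bin (its -y side). Origin at the centre of its underside. Leave alone.
- cup: Aluminium cup, 76 mm diameter at the rim, 80 mm high, on the counter beside the bin (its +y side). Origin at the centre of its underside. Leave alone.

How it is judged:
By the outcome, as a careful person would: the job done as asked, in the order asked, and still so for the second after the job is handed in, with the robot touching nothing.
It also fails if it takes over 48 s, if anything falls off the work surface, if the arm or the gripper's body presses on something with over 40 N, if the wrist force passes 120 N, or if a joint passes its speed limit or range.

ROBOT

A 6-joint arm with a two-finger parallel gripper is mounted at the origin on the work surface. World frame = base frame: x ahead of the robot, y to its left, z up, the work surface at z = 0. Lengths are in m, angles in rad, forces in N, time in s.
With the tool pointing down it reaches from about 0.275 to 0.85 m from the base axis. Payload 5.2 kg.
Tool frame: the origin (TCP) lies on the centre line of the jaws, within the pads' length; the fingertips stand 11 mm ahead of it and the grasp point (between the pads) lies 8 mm behind it (robot.nose_length is the distance from the TCP to the fingertips, in m); x points along the fingers, z is the direction in which the jaws open and shut, and the axes are right-handed (so a half turn about x gives the same grasp; the last joint's range is limited). The gripper opens to 85 mm and grips with 20 to 120 N. Pads are 22 mm wide; open, the fingers measure 114 mm over their backs; the gripper's body (76 mm by 85 mm) begins 54 mm behind the grasp point. The pads swing forward as they close: fully open they stand 13 mm farther back than shut.
Start: joints at [-1.457, 0.259, 1.535, -0, 1.348, -0.203], TCP at [0.171, -0.523, 0.242] pointing down, gripper open.
Joint ranges: [-3.14, 3.14], [-0.91, 2.08], [0.19, 2.58], [-1.22, 4.36], [0.22, 2.71], [-3.12, 3.12]. Speed limits (rad/s): [2.57, 2.57, 3.14, 3.14, 3.14, 3.14].

INTERFACE

Orientations are given as a unit quaternion [x, y, z, w].
In Python, from rig import monitor, optics, close_job, robot gives the robot as it stands.
- The arm moves only by the tool servo_tool, never from a script. Its argument "targets" is a list of rows, each a list of 6 numbers: the shift along the world's x, y, z in mm, then the turn, a rotation vector about the world's x, y, z in degrees. In form: [[tx, ty, tz, rx, ry, rz], ...]. A call has exactly 5 rows; each row shifts and turns the pose as measured when the row begins; what a row does not reach is not made up. A row lasts 1/12 s, in which the tool goes at most 41.7 mm and 7.16 degrees, less where a joint would pass 70% of its speed; a pose out of reach is approached as far as the arm can. A call with a gripper value outside its range is refused whole. "fingers" is the finger opening in mm, from 0 to 85.4, set as the call begins (left out, the last holds). The fingers move at their own pace and stop on an object; the grip force is fixed at half the most. Time passes only in rows, so rows that do not move let the fingers close, or fill a call up. It gives the time, the measured TCP pose, the force and the opening at its end, in the units of the state.
- monitor.read_state(): the state, without advancing time (a new reading comes with each control period).
- optics.capture(name): name is "scene" or "top" or "wrist"; returns (picture, depth): 384x512x3 uint8, blue, green, red; 384x512 float32, m along the optical axis (not along the pixel's ray), 0 where there is no reading.
- optics.camera_info(name): a dict with "fovy" (degrees; the focal length in pixels is half the picture's height over the tangent of half this angle, whatever the lens; pixels are square), "cx", "cy" (the principal point, pixels), "position" and "orientation" of the camera in the world; the wrist camera has in their place "T_tool_cam" (4x4, takes a point from camera to tool coordinates, whose origin is the TCP and whose axes are the tool frame's). Camera axes: x right, y up, looking along -z (the intrinsics and any distortion apply to the point x, -y, -z); pixel columns grow to the right and rows downward; lengths in m; the calibration is good to about 2 mm. The wrist camera is an equidistant fisheye: a pixel r from the principal point sees the ray r / f radians off the axis. A picture is of the moment at which its call begins: read the wrist's pose just before it. camera_info takes no time and is no camera call.
- close_job(): hands the job in, once; it reports no verdict.
The state is a dict: "time": time; "qpos": joint angles; "joint_velocities": joint speeds; "joint_efforts": joint torques, N m; "tool_pos": TCP position; "tcp_rot": TCP orientation; "wrist_force": force on the tool from outside, world axes, zero at the start; "moment": the same for the moment, N m; "gripper_width": opening from 0.0 (shut) to 1.0 (fully open).
Only numpy, scipy, OpenCV 4.12 (cv2) and the standard library are available. Lean on these libraries where they do the work, as an engineer would, in place of code of your own. Each camera call takes 0.05 s, during which the arm holds its last target.

## Working session

There is one attempt and no reset: what is moved stays moved. The work goes in short steps, Python scripts to look and compute and a tool call to move; the robot and the scene stay as the last step left them, time stands still between calls to the robot, and variables do not carry over. Pictures are saved under pics/ and viewed, and the job is handed in when it is done.

Besides the shell and the picture viewer there is one more tool, called after ">>>" by a JSON object that holds its "op" and its "data". servo_tool: Moves the arm, as the interface text tells. Its arguments: {"type":"object","properties":{"targets":{"type":"array"},"fingers":{"type":"number"}},"required":["targets"]}

```bash
mkdir -p pics; ls; python3 - <<'E'
from rig import monitor, optics, robot
import cv2
print(monitor.read_state()); print(robot.nose_length)
for n in ("scene","top"):
    p,d=optics.capture(n); cv2.imwrite(f"pics/{n}0.png",p); import numpy as np; np.save(f"{n}0.npy",d)
    print(n,optics.camera_info(n))
print(optics.camera_info("wrist"))
E
```

```text
pics
{'time': 0.0, 'qpos': array([-1.45677417e+00,  2.59351986e-01,  1.53609801e+00,  2.25663578e-05,
        1.34796368e+00, -2.02804281e-01]), 'joint_velocities': array([-9.48911630e-04,  6.35799702e-04,  1.49806527e-03, -7.66787150e-04,
        3.17529842e-05, -6.96907115e-04]), 'joint_efforts': array([-6.17816331e-04, -4.46033835e+01, -2.90575272e+01, -4.62048920e-04,
        1.17369241e-02, -2.31518629e-05]), 'tool_pos': array([ 0.17132314, -0.52210918,  0.24146383]), 'tcp_rot': array([ 0.4153452 ,  0.57304276, -0.41438468,  0.57218503]), 'wrist_force': array([ 1.23252954,  0.35463816, -0.33464222]), 'moment': array([ 0.025059  , -0.00330956, -0.00756167]), 'gripper_width': 0.9989429103790156}
0.011
scene {'fovy': 52.37518900864087, 'cx': 261.7889519471342, 'cy': 191.17319515407354, 'position': array([ 0.98057978, -0.47064254,  0.63776147]), 'orientation': array([0.42551083, 0.15432652, 0.30938119, 0.83630565])}
top {'fovy': 53.101254649666224, 'cx': 258.8276491508288, 'cy': 191.5956428041576, 'position': array([0.5076014 , 0.04003199, 0.93264869]), 'orientation': array([ 0.02163985, -0.01422349, -0.70631186,  0.70742701])}
{'fovy': 65.70646984690485, 'cx': 258.3349948890382, 'cy': 186.75356900925243, 'T_tool_cam': array([[ 1.72716074e-03,  3.12944063e-01, -9.49769988e-01,
        -1.32093096e-01],
       [ 5.52380435e-07,  9.49771404e-01,  3.12944531e-01,
         8.01959225e-02],
       [ 9.99998508e-01, -5.41030143e-04,  1.64023502e-03,
        -9.05334716e-05],
       [ 0.00000000e+00,  0.00000000e+00,  0.00000000e+00,
         1.00000000e+00]])}
```

View pics/top0.png

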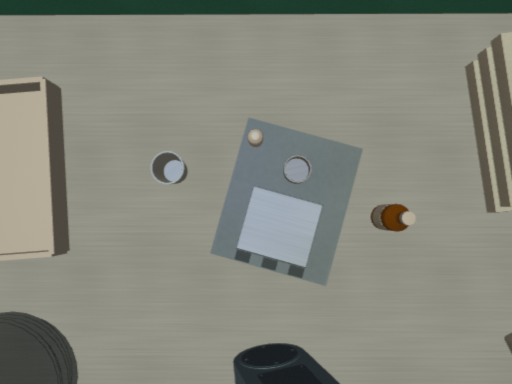

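View pics/scene0.png

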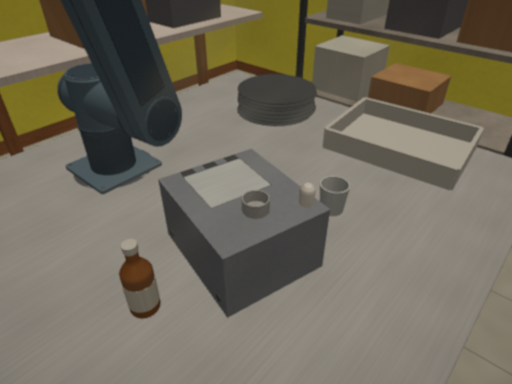

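The top view shows the bin with corners near (249,118), (362,149), (326,286) and (211,253). The flap is at about (280,227), the tin at (297,169), the shaker at (256,136), the cup at (168,168) and the oil bottle at (395,217). Next I'll enlarge it to measure.

```bash
python3 - <<'E'
import cv2
p=cv2.imread("pics/top0.png")[105:300,200:372]
cv2.imwrite("pics/top0c.png",cv2.resize(p,None,fx=3,fy=3,interpolation=cv2.INTER_CUBIC))
E
```

```text
(no output)
```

View pics/top0c.png

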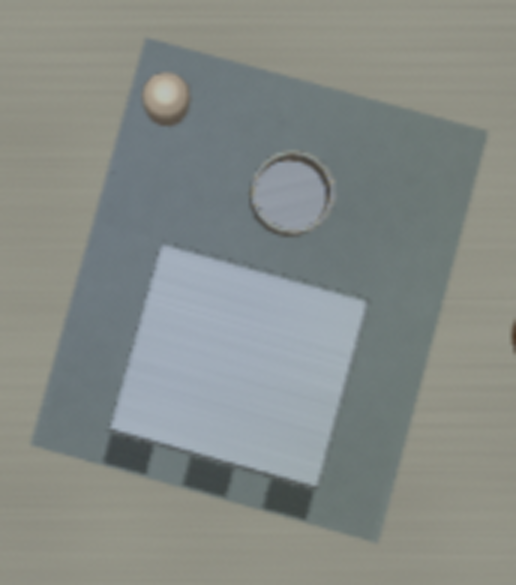

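In the crop, the bin corners are at (146,38), (487,130), (379,543) and (32,444). The flap corners are at (162,246), (367,300), (318,486) and (111,430), and the tin's rim is centred at about (292,193).

```bash
cat > h.py <<'E'
import numpy as np
from scipy.spatial.transform import Rotation as R
def ray(info,u,v):
    f=192/np.tan(np.radians(info['fovy']/2))
    d=np.array([(u-info['cx'])/f,-(v-info['cy'])/f,-1])
    return R.from_quat(info['orientation']).apply(d)
def onz(info,u,v,z):
    d=ray(info,u,v);o=np.array(info['position']);return o+d*(z-o[2])/d[2]
E
python3 - <<'E'
from h import *
from rig import optics
i=optics.camera_info("top");d=np.load("top0.npy")
P=lambda c,z:onz(i,200+c[0]/3-1/3,105+c[1]/3-1/3,z)
# model pts (bin frame) - corners y: left=+y
mod=np.array([[130,120],[130,-120],[-155,-120],[-155,120],[-3,71],[-3,-71],[-130,-71],[-130,71]])/1e3
pix=[(146,38),(487,130),(379,543),(32,444),(162,246),(367,300),(318,486),(111,430)]
w=np.array([P(c,.16)[:2] for c in pix])
mc,wc=mod.mean(0),w.mean(0)
H=(mod-mc).T@(w-wc); th=np.arctan2(H[0,1]-H[1,0],H[0,0]+H[1,1])
c,s=np.cos(th),np.sin(th);M=np.array([[c,-s],[s,c]])
o=wc-M@mc
print("lip",o,"yaw",th,np.degrees(th)); print("res mm",((mod@M.T+o-w)*1e3).round(1))
for n,cc,z in(("tin",(292,193),.19),("shaker",(166,97),.2)):
    p=P(cc,z);print(n,p,"bin",(p[:2]-o)@M)
# height check by depth
for c in((330,180),(250,360),(100,300),(425,200)):
    u,v=int(200+c[0]/3),int(105+c[1]/3); dd=d[v,u]; print((i['position']+ray(i,u,v)*dd).round(4))
print(((np.array(P((166,97),.2))[:2]-o)@M))
for n,uv,z in(("cup",(168,168),.08),("oil",(408,218),.17)):
    p=onz(i,*uv,z);print(n,p)
E
```

```text
lip [ 0.54138907 -0.01089144] yaw -0.2663711143804719 -15.261940638197549
res mm [[ 0.3  0.9]
 [-0.  -0.8]
 [ 0.3 -0.3]
 [-0.9  0.7]
 [ 0.4 -0.2]
 [-0.9  0. ]
 [ 0.   0.2]
 [ 0.8 -0.5]]
tin [ 0.58926866 -0.02608579  0.19      ] bin [ 0.05019064 -0.00205502]
shaker [0.64992496 0.05530946 0.2       ] bin [0.08728189 0.09243631]
[ 0.5969 -0.0512  0.1911]
[ 4.799e-01 -3.000e-04  1.615e-01]
[0.5197 0.0999 0.1624]
[ 0.5882 -0.1166  0.1635]
[0.08728189 0.09243631]
cup [0.60340917 0.25208185 0.08      ]
oil [ 0.4945486  -0.24629798  0.17      ]
```

The bin pose fits to within 1 mm. The tin's centre is at bin (50, -2) mm, which is too far back for both fingers to span, so I'll slide it forward first. Before that I'll check where the fingertips are with the jaws open.

```bash
python3 - <<'E'
from h import *
from rig import optics,monitor
import cv2
s=monitor.read_state();print(R.from_quat(s['tcp_rot']).as_matrix().round(3))
p,d=optics.capture("wrist");cv2.imwrite("pics/w0.png",p);np.save("w0.npy",d)
E
```

```text
[[-0.     0.95   0.312]
 [ 0.002  0.312 -0.95 ]
 [-1.     0.    -0.002]]
```

View pics/w0.png

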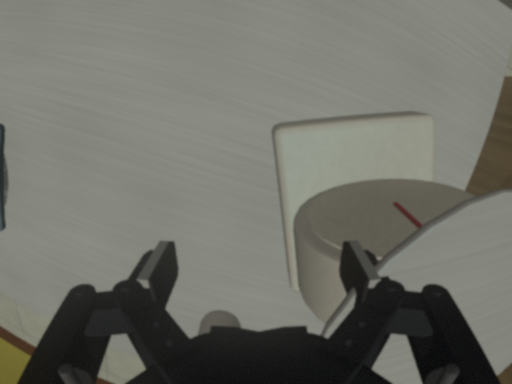

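The wrist picture shows the pad tips near (165,245) and (350,245), with linkage knuckles bulging out at (75,292) and (437,292). I'll convert those to tool coordinates.

```bash
python3 - <<'E'
from h import *
from rig import optics
i=optics.camera_info("wrist");d=np.load("w0.npy")
f=192/np.tan(np.radians(i['fovy']/2))
def tool(u,v):
    z=d[v,u]; x,y=u-i['cx'],v-i['cy']; r=np.hypot(x,y); t=r/f
    k=np.tan(t)/r*z
    return (i['T_tool_cam']@[x*k,-y*k,-z,1])[:3]*1e3
for n,l in {"L":[(172,244),(174,262),(160,244),(158,250),(150,260),(135,275),(75,290),(70,300),(50,340),(90,330),(30,375)],"R":[(346,244),(346,260),(357,248),(362,262),(437,292),(443,300),(460,330)]}.items():
    for q in l: print(n,q,tool(*q).round(1))
E
```

```text
L (172, 244) [ -8.3   9.9 -42.6]
L (174, 262) [ -7.6  -1.1 -43.2]
L (160, 244) [-10.   10.6 -48.2]
L (158, 250) [-16.4  10.9 -47.2]
L (150, 260) [-25.3  10.8 -48.3]
L (135, 275) [-31.9   6.6 -54.1]
L (75, 290) [-54.8  12.9 -70.7]
L (70, 300) [-60.1  12.  -70.4]
L (50, 340) [-81.9  12.7 -65.9]
L (90, 330) [-59.5  -3.5 -66.9]
L (30, 375) [-97.   12.  -65.3]
R (346, 244) [-9.9 10.8 42.1]
R (346, 260) [-12.3   3.1  42.5]
R (357, 248) [-14.7  11.2  46.2]
R (362, 262) [-26.2  10.6  45.2]
R (437, 292) [-55.8  13.4  67.1]
R (443, 300) [-58.9  11.5  68.9]
R (460, 330) [-75.9  11.7  66.7]
```

The open tips sit at about tool x = -2, and the knuckles bulge to ±71–75 mm about 50 mm behind them, which limits how far I can tilt. I'll write a planning helper in bin coordinates.

```bash
cat >> h.py <<'E'
O=np.array([.5414,-.0109,0]);TH=-.2664
BX=np.array([np.cos(TH),np.sin(TH),0]);BY=np.array([-np.sin(TH),np.cos(TH),0]);Z=np.array([0,0,1.])
TIP=-.002;HW=.0427
def tob(p): d=np.asarray(p)-O; return np.array([d@BX,d@BY,d[2]])*1e3
def stat():
    from rig import monitor
    s=monitor.read_state();M=R.from_quat(s['tcp_rot']).as_matrix();t=s['tool_pos']
    th=np.degrees(np.arctan2(M[:,2]@Z,M[:,2]@BX))
    print("t",round(s['time'],2),"B",tob(t+M[:,0]*TIP+M[:,2]*HW).round(1),"Aout",tob(t+M[:,0]*TIP-M[:,2]*.049).round(1),
     "knA",tob(t-M[:,0]*.054-M[:,2]*.073).round(1),"th",th.round(1),"F",s['wrist_force'].round(1),"w",round(s['gripper_width'],3))
    return t,M
def plan(bx,by,bz,th):
    t,M=stat();c,s=np.cos(np.radians(th)),np.sin(np.radians(th))
    x=s*BX-c*Z;z=c*BX+s*Z;N=np.stack([x,np.cross(z,x),z],1)
    P=O+bx/1e3*BX+by/1e3*BY+bz/1e3*Z-x*TIP-z*HW
    print("shift",((P-t)*1e3).round(1),"rot",np.degrees(R.from_matrix(N@M.T).as_rotvec()).round(2),"TCP",P.round(4))
if __name__=="__main__":
    import sys;a=list(map(float,sys.argv[1:]))
    plan(*a) if a else stat()
E
python3 h.py 84 -2 240 0
```

```text
t 0.15 B [-198.9 -626.4  243.6] Aout [-249.4 -549.9  243.8] knA [-262.6 -529.9  295.8] th -0.1 F [ 0.4 -0.5 -0.1] w 0.998
shift [409.4 498.6  -3.7] rot [-7.000e-02 -5.000e-02  5.659e+01] TCP [ 0.5807 -0.0237  0.238 ]
```

>>> {"op": "servo_tool", "data": {"targets": [[0, 0, 35, 0, 0, 0], [0, 0, 35, 0, 0, 0], [0, 0, 20, 0, 0, 0], [15, 20, 0, 0, 0, 0], [20, 25, 0, 0, 0, 0]], "fingers": 85.4}}

```text
time: 0.57
tool_pos: [0.2034, -0.4773, 0.3306]
tcp_rot: [0.419, 0.574, -0.414, 0.568]
wrist_force: [1.0, 1.1, -0.6]
gripper_width: 1.002
```

>>> {"op": "servo_tool", "data": {"targets": [[24, 29, 0, 0, 0, 6], [24, 29, 0, 0, 0, 6], [24, 29, 0, 0, 0, 6], [24, 29, 0, 0, 0, 6], [24, 29, 0, 0, 0, 6]]}}

```text
time: 0.98
tool_pos: [0.325, -0.3277, 0.3301]
tcp_rot: [0.252, 0.664, -0.249, 0.658]
wrist_force: [0.4, -0.5, -0.1]
gripper_width: 1.0
```

>>> {"op": "servo_tool", "data": {"targets": [[24, 29, 0, 0, 0, 6], [24, 29, 0, 0, 0, 6], [24, 29, 0, 0, 0, 6], [24, 29, 0, 0, 0, 6], [24, 29, 0, 0, 0, 2]]}}

```text
time: 1.4
tool_pos: [0.4484, -0.1736, 0.3297]
tcp_rot: [0.087, 0.705, -0.086, 0.698]
wrist_force: [-0.2, -0.5, 0.7]
gripper_width: 1.0
```

```bash
python3 h.py 84 -2 240 0
```

```text
t 1.4 B [  -4.2 -180.5  331.2] Aout [ -95.8 -182.5  332.2] knA [-119.3 -183.1  384.4] th -0.6 F [-0.2 -0.5  0.7] w 1.0
shift [132.3 149.9 -91.7] rot [-0.18 -0.56 -1.27] TCP [ 0.5807 -0.0237  0.238 ]
```

>>> {"op": "servo_tool", "data": {"targets": [[26, 29, 0, 0, 0, -1], [26, 29, 0, 0, 0, 0], [26, 29, 0, 0, 0, 0], [26, 29, -10, 0, 0, 0], [26, 28, -10, 0, -0.5, 0]]}}

```text
time: 1.82
tool_pos: [0.5831, -0.0203, 0.3108]
tcp_rot: [0.092, 0.701, -0.09, 0.702]
wrist_force: [0.9, -1.8, -0.0]
gripper_width: 0.999
```

```bash
python3 h.py 84 -2 240 0
```

```text
t 1.82 B [ 85.4   2.2 312.9] Aout [ -6.3   1.5 312.7] knA [-30.4   1.2 364.7] th 0.1 F [ 0.9 -1.8 -0. ] w 0.999
shift [ -2.4  -3.4 -72.8] rot [-0.1   0.13 -0.45] TCP [ 0.5807 -0.0237  0.238 ]
```

>>> {"op": "servo_tool", "data": {"targets": [[-1, -2, -25, 0, 0, 0], [-1, -1, -25, 0, 0, 0], [0, 0, -25, 0, 0, 0], [0, 0, -20, 0, 0, 0], [0, 0, 0, 0, 0, 0]]}}

```text
time: 2.23
tool_pos: [0.5847, -0.0127, 0.2084]
tcp_rot: [0.089, 0.701, -0.085, 0.702]
wrist_force: [0.3, 0.7, -0.5]
gripper_width: 1.003
```

```bash
cat > look.py <<'E'
import sys,cv2,numpy as np
from h import stat
from rig import optics
t=sys.argv[1]
stat()
p,_=optics.capture("scene");q,_=optics.capture("wrist")
a=cv2.resize(p[130:300,140:350],None,fx=2.4,fy=2.4,interpolation=cv2.INTER_CUBIC)
b=cv2.resize(q,None,fx=.56,fy=.56)
H=max(a.shape[0],b.shape[0]);C=np.zeros((H,a.shape[1]+b.shape[1],3),np.uint8)
C[:a.shape[0],:a.shape[1]]=a;C[:b.shape[0],a.shape[1]:]=b
cv2.imwrite(f"pics/{t}.png",C)
E
python3 look.py l1
```

```text
t 2.23 B [ 84.9  10.5 210.4] Aout [ -6.8   8.6 210.4] knA [-30.8   7.8 262.3] th 0.0 F [ 0.3  0.7 -0.5] w 1.003
```

View pics/l1.png

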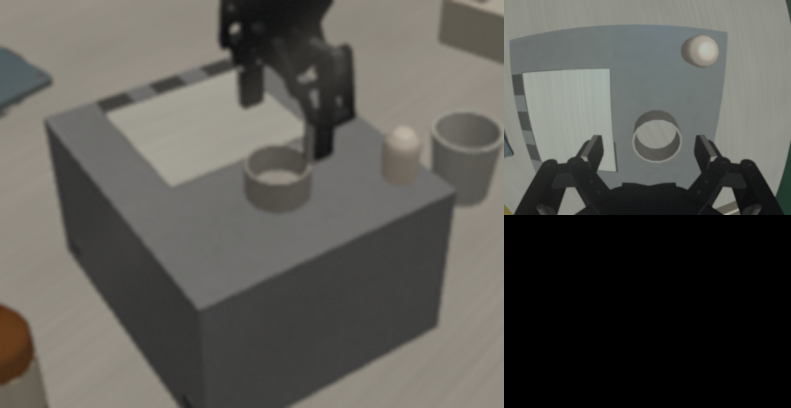

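The scene half shows the B finger at about (315,150), behind the tin at (278,178), and the wrist half shows both fingers straddling the tin. The hand has drifted 12 mm in +y, so I'll correct that before going lower.

```bash
python3 h.py 84 -2 170 0
```

```text
t 2.33 B [ 86.9  10.3 214.6] Aout [ -4.7   8.4 214.1] knA [-29.    7.6 266. ] th 0.3 F [-0.3  0.   0.5] w 0.999
shift [ -5.9 -10.3 -44.4] rot [-0.24  0.41 -1.17] TCP [ 0.5807 -0.0237  0.168 ]
```

>>> {"op": "servo_tool", "data": {"targets": [[-3, -5, 0, 0, 0, -0.6], [-3, -5, 0, 0, 0, -0.6], [0, 0, -10, 0, 0, 0], [0, 0, -10, 0, 0, 0], [0, 0, 0, 0, 0, 0]]}}

```text
time: 2.75
tool_pos: [0.5835, -0.0267, 0.1983]
tcp_rot: [0.097, 0.694, -0.094, 0.707]
wrist_force: [0.0, 0.6, 0.0]
gripper_width: 0.998
```

```bash
python3 h.py 84 -2 170 0
```

```text
t 2.75 B [ 87.4  -4.4 201.1] Aout [ -4.3  -3.9 199.3] knA [-29.3  -4.1 250.9] th 1.1 F [0.  0.6 0. ] w 0.998
shift [ -2.7   3.  -30.3] rot [-0.04  1.13  0.27] TCP [ 0.5807 -0.0237  0.168 ]
```

>>> {"op": "servo_tool", "data": {"targets": [[-2, 1, -9, 0, 0.5, 0], [0, 1, -9, 0, 0.5, 0], [0, 0, -6, 0, 0, 0], [0, 0, -2, 0, 0, 0], [0, 0, 0, 0, 0, 0]]}}

```text
time: 3.17
tool_pos: [0.5808, -0.0245, 0.169]
tcp_rot: [0.096, 0.701, -0.095, 0.7]
wrist_force: [0.0, 0.7, -0.0]
gripper_width: 1.001
```

```bash
python3 look.py l2;python3 h.py 80 -2 169 0
```

```text
t 3.17 B [ 84.3  -3.  171. ] Aout [ -7.4  -2.5 171. ] knA [-31.3  -2.4 223. ] th -0.0 F [ 0.   0.7 -0. ] w 1.001
t 3.27 B [ 84.6  -3.  171.7] Aout [ -7.1  -2.5 171.6] knA [-31.1  -2.4 223.6] th 0.0 F [-0.4  0.8 -0.9] w 0.999
shift [-4.2  1.9 -2.7] rot [-0.04  0.03  0.29] TCP [ 0.5769 -0.0226  0.167 ]
```

View pics/l2.png

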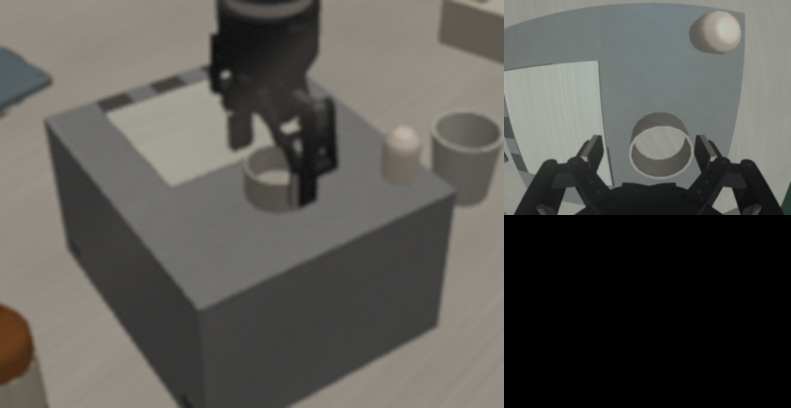

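The B fingertip is now just behind the tin, at about (305,200), low and clear of the ledge. A is above the flap without touching it. Next I slide the tin towards the lip, aiming to bring its centre to about 31 mm.

>>> {"op": "servo_tool", "data": {"targets": [[-5, 1.6, -1, 0, 0, 0], [-5, 1.3, 0, 0, 0, 0], [-5, 1.3, 0, 0, 0, 0], [-5, 1.3, 0, 0, 0, 0], [-3, 0.8, 0, 0, 0, 0]]}}

```text
time: 3.68
tool_pos: [0.557, -0.0178, 0.1697]
tcp_rot: [0.096, 0.7, -0.095, 0.702]
wrist_force: [0.4, -0.2, -0.4]
gripper_width: 0.998
```

```bash
python3 look.py l3;python3 h.py 58 -2 169 0
```

```text
t 3.68 B [ 59.6  -2.8 171.9] Aout [-32.1  -2.3 171.6] knA [-56.2  -2.3 223.5] th 0.2 F [ 0.4 -0.2 -0.4] w 0.998
t 3.78 B [ 59.7  -2.8 171.9] Aout [-32.   -2.3 171.7] knA [-56.2  -2.3 223.6] th 0.2 F [ 0.2 -0.1  0.8] w 1.001
shift [-1.5  1.  -2.8] rot [-0.01  0.18  0.28] TCP [ 0.5556 -0.0169  0.167 ]
```

View pics/l3.png

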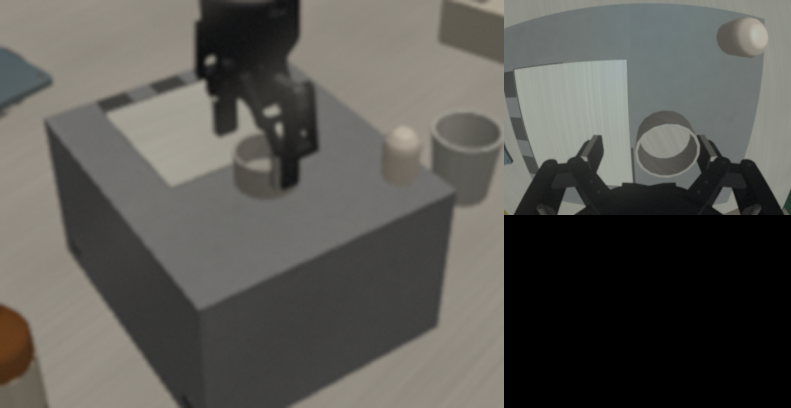

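The tin has slid forward, with its centre now about 32 mm behind the lip and its front still on the ledge. Next I back off slightly and tilt so the A finger goes down onto the flap.

```bash
python3 h.py 67 -2 178 0;python3 h.py 67 -2 177 10|tail -1;python3 h.py 68 -2 177 25|tail -1
```

```text
t 3.78 B [ 59.7  -2.8 171.9] Aout [-32.   -2.3 171.7] knA [-56.2  -2.3 223.6] th 0.2 F [ 0.2 -0.1  0.8] w 1.001
shift [ 7.2 -1.4  6.2] rot [-0.01  0.18  0.28] TCP [ 0.5643 -0.0192  0.176 ]
shift [ 8.1 -1.6 -2.2] rot [-2.66 -9.46  0.27] TCP [ 0.5653 -0.0195  0.1676]
shift [ 12.8  -2.9 -12.7] rot [ -6.64 -23.92   0.26] TCP [ 0.57   -0.0208  0.1571]
```

>>> {"op": "servo_tool", "data": {"targets": [[7, -1.5, 6, 0, 0, 0.2], [0, 0, 0, 0, 0, 0], [0.5, 0, -4, -1.3, -4.8, 0], [1, 0, -4, -1.3, -4.8, 0], [0, 0, 0, 0, 0, 0]]}}

```text
time: 4.2
tool_pos: [0.5689, -0.0205, 0.1691]
tcp_rot: [0.086, 0.633, -0.102, 0.763]
wrist_force: [-1.8, 0.8, -0.5]
gripper_width: 0.998
```

```bash
python3 h.py 68 -2 177 25
```

```text
t 4.2 B [ 70.7  -2.1 178.9] Aout [-19.5  -2.  162. ] knA [-52.6  -2.  208.7] th 10.6 F [-1.8  0.8 -0.5] w 0.998
shift [  1.1  -0.2 -11.9] rot [ -3.89 -13.86   0.07] TCP [ 0.57   -0.0208  0.1571]
```

>>> {"op": "servo_tool", "data": {"targets": [[0, 0, -4, -1.3, -4.7, 0], [0, 0, -4, -1.3, -4.7, 0], [0, 0, -4, -1.3, -4.7, 0], [0, 0, 0, 0, 0, 0], [0, 0, 0, 0, 0, 0]]}}

```text
time: 4.62
tool_pos: [0.572, -0.0218, 0.1599]
tcp_rot: [0.072, 0.529, -0.113, 0.838]
wrist_force: [1.6, -0.4, 0.6]
gripper_width: 0.996
```

```bash
python3 look.py l4;python3 h.py 68 -2 175 28
```

```text
t 4.62 B [ 70.   -2.6 180.1] Aout [-12.7  -2.4 140.6] knA [-56.8  -2.4 177.2] th 25.5 F [ 1.6 -0.4  0.6] w 0.996
t 4.72 B [ 70.8  -2.6 180.3] Aout [-12.   -2.4 140.8] knA [-56.   -2.4 177.4] th 25.5 F [ 0.2 -0.5  1.8] w 1.0
shift [-1.7  1.  -6.9] rot [-0.73 -2.39  0.11] TCP [ 0.571  -0.0211  0.1532]
```

View pics/l4.png

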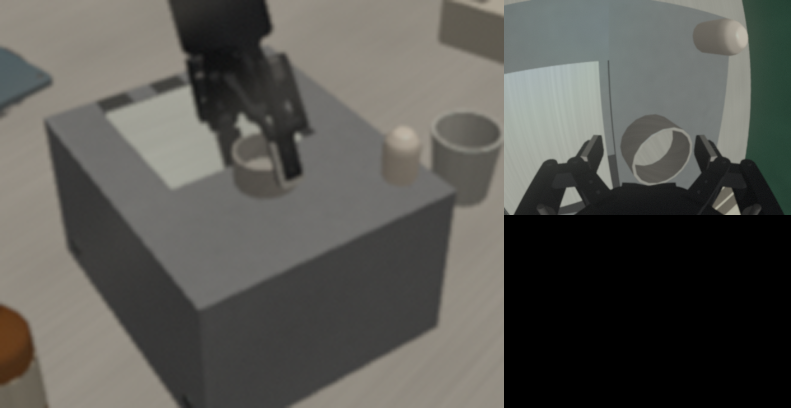

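The wrist half shows a dark gap opening along the lip at about (610,90), so A is pushing the flap down. B stands behind the tin. Next I go lower and begin pushing.

```bash
python3 h.py 68 -2 170 30;python3 h.py 40 -2 168 32|tail -1
```

```text
t 4.72 B [ 70.8  -2.6 180.3] Aout [-12.   -2.4 140.8] knA [-56.   -2.4 177.4] th 25.5 F [ 0.2 -0.5  1.8] w 1.0
shift [ -0.9   0.8 -13.1] rot [-1.25 -4.32  0.11] TCP [ 0.5718 -0.0213  0.1469]
shift [-27.1   7.9 -16.4] rot [-1.78 -6.25  0.11] TCP [ 0.5456 -0.0141  0.1437]
```

>>> {"op": "servo_tool", "data": {"targets": [[-1, 0.5, -5, -0.6, -2, 0], [-2, 0.7, -5, -0.6, -2, 0], [-4, 1.1, -3, 0, 0, 0], [-4, 1.1, -1, 0, 0, 0], [-4, 1.1, 0, 0, 0, 0]]}}

```text
time: 5.13
tool_pos: [0.5673, -0.021, 0.1518]
tcp_rot: [0.067, 0.495, -0.117, 0.858]
wrist_force: [0.9, 0.7, 0.6]
gripper_width: 1.002
```

```bash
python3 look.py l5;python3 h.py 40 -2 168 32
```

```text
t 5.13 B [ 63.6  -3.  174.9] Aout [-15.8  -2.7 129. ] knA [-62.6  -2.5 162. ] th 30.0 F [0.9 0.7 0.6] w 1.002
t 5.23 B [ 63.2  -3.  175. ] Aout [-16.2  -2.7 129.1] knA [-63.   -2.5 162.2] th 30.0 F [ 0.2 -0.6  0.7] w 0.999
shift [-21.4   6.7  -8.3] rot [-0.5  -1.91  0.24] TCP [ 0.5456 -0.0141  0.1437]
```

View pics/l5.png

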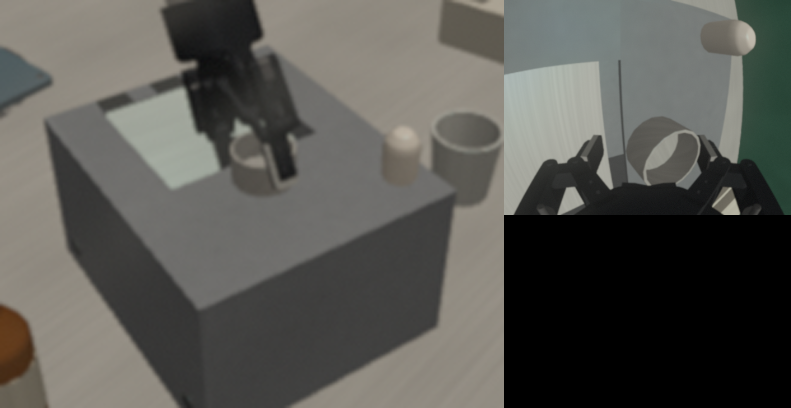

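The flap is down further: its edge is at about (600,110) and the lip at (622,110) in the wrist half. The tin is still on the ledge and in contact with B, so I keep pushing.

>>> {"op": "servo_tool", "data": {"targets": [[-4, 1.1, -3, -0.3, -1, 0], [-4, 1.3, -2, -0.3, -1, 0], [-5, 1.6, -1, 0, 0, 0], [-5, 1.4, -1, 0, 0, 0], [-5, 1.4, 0, 0, 0, 0]]}}

```text
time: 5.65
tool_pos: [0.5501, -0.016, 0.1511]
tcp_rot: [0.065, 0.474, -0.119, 0.87]
wrist_force: [1.4, -0.7, 0.8]
gripper_width: 1.003
```

```bash
python3 look.py l6;python3 h.py 20 -2 170 33
```

```text
t 5.65 B [ 44.6  -2.8 176. ] Aout [-32.5  -2.4 126.2] knA [-80.8  -2.1 156.9] th 32.8 F [ 1.4 -0.7  0.8] w 1.003
t 5.75 B [ 43.6  -2.7 175.5] Aout [-33.5  -2.3 125.9] knA [-81.8  -2.1 156.6] th 32.8 F [-0.9  0.6  2.8] w 1.0
shift [-22.6   6.7  -5.6] rot [-0.03 -0.25  0.29] TCP [ 0.5267 -0.009   0.1451]
```

View pics/l6.png

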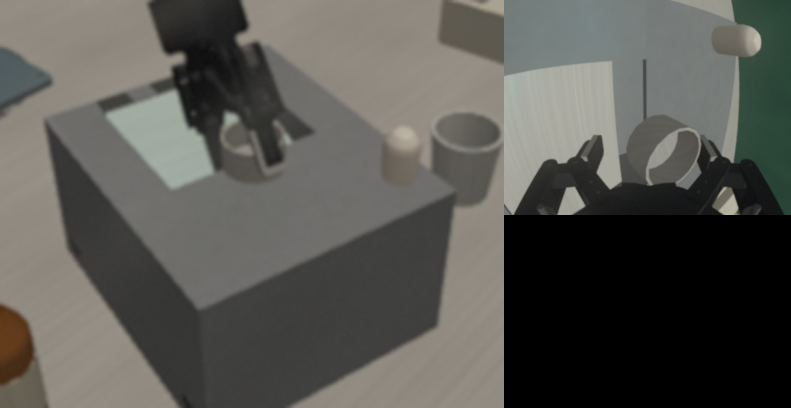

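The tin is now partly over the lip with the flap held open by about 0.34 rad. Before pushing it off, I'll go deeper for a wider opening.

>>> {"op": "servo_tool", "data": {"targets": [[2, -0.5, -6, 0, 0, 0], [1, -0.3, -5, 0, 0, 0], [0, 0, -3, 0, 0, 0], [0, 0, 0, 0, 0, 0], [0, 0, 0, 0, 0, 0]]}}

```text
time: 6.17
tool_pos: [0.5564, -0.0172, 0.1396]
tcp_rot: [0.064, 0.471, -0.119, 0.872]
wrist_force: [0.1, -0.0, 3.6]
gripper_width: 0.999
```

```bash
python3 h.py 20 -2 170 33
```

```text
t 6.17 B [ 50.7  -2.3 164.6] Aout [-26.   -1.9 114.3] knA [-74.6  -1.7 144.7] th 33.3 F [ 0.1 -0.   3.6] w 0.999
shift [-29.7   8.2   5.5] rot [0.07 0.25 0.27] TCP [ 0.5267 -0.009   0.1451]
```

>>> {"op": "servo_tool", "data": {"targets": [[-4, 1.1, 1, 0, 0, 0], [-6, 1.6, 0, 0, 0, 0], [-7, 1.9, 0, 0, 0, 0], [-7, 1.9, 0, 0, 0, 0], [-4, 1.1, 0, 0, 0, 0]]}}

```text
time: 6.58
tool_pos: [0.532, -0.0105, 0.1449]
tcp_rot: [0.064, 0.465, -0.119, 0.875]
wrist_force: [2.0, -0.2, 0.8]
gripper_width: 0.997
```

```bash
python3 look.py l7;python3 h.py 15 -2 170 33
```

```text
t 6.58 B [ 25.1  -2.3 170.4] Aout [-50.9  -1.8 119.1] knA [-99.9  -1.6 148.8] th 34.0 F [ 2.  -0.2  0.8] w 0.997
t 6.68 B [ 23.8  -2.3 169. ] Aout [-52.5  -1.9 118. ] knA [-101.3   -1.7  147.9] th 33.8 F [-0.1  0.4  0.1] w 0.999
shift [-8.8  2.5  1.5] rot [0.16 0.77 0.28] TCP [ 0.5218 -0.0076  0.1451]
```

View pics/l7.png

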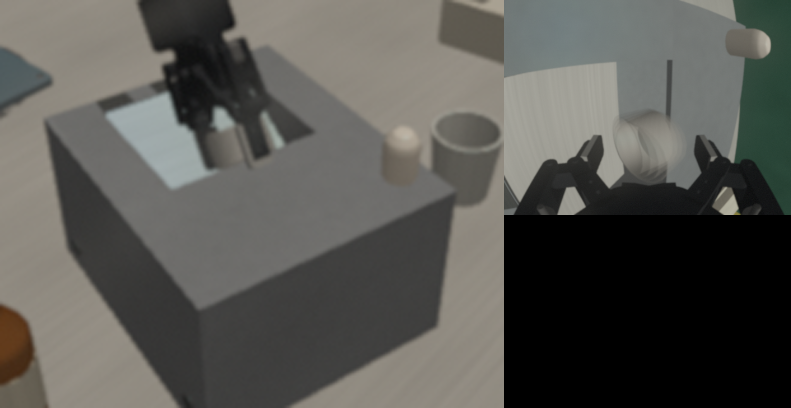

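The tin is blurred at about (645,145) in the wrist half: it has tipped over the lip and is falling. I'll hold still and look again.

>>> {"op": "servo_tool", "data": {"targets": [[0, 0, -1, 0, 0, 0], [0, 0, 0, 0, 0, 0], [0, 0, 0, 0, 0, 0], [0, 0, 0, 0, 0, 0], [0, 0, 0, 0, 0, 0]]}}

```text
time: 7.1
tool_pos: [0.5297, -0.0099, 0.1421]
tcp_rot: [0.064, 0.467, -0.119, 0.874]
wrist_force: [1.2, -0.8, 5.5]
gripper_width: 0.997
```

```bash
python3 look.py l8; python3 - <<'E'
from rig import optics
import cv2
p,_=optics.capture("wrist");cv2.imwrite("pics/w8.png",p)
E
```

```text
t 7.1 B [ 22.8  -2.3 167.4] Aout [-53.5  -1.9 116.5] knA [-102.3   -1.7  146.5] th 33.7 F [ 1.2 -0.8  5.5] w 0.997
```

View pics/l8.png

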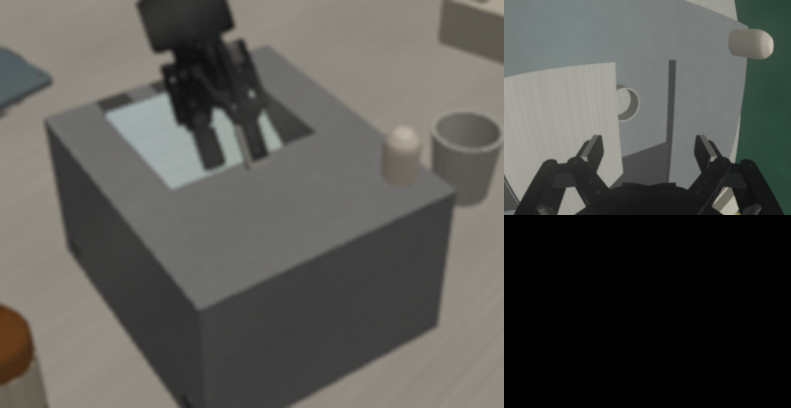

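View pics/w8.png

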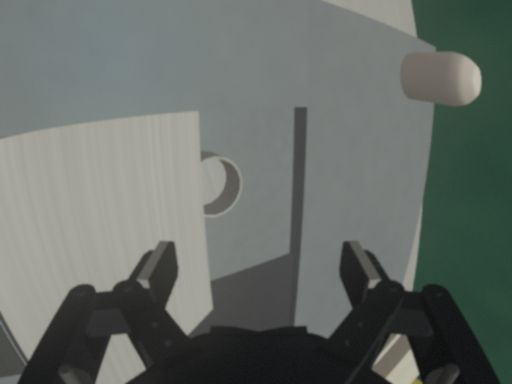

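The tin lies on the bin floor at about (220,185) in the wrist view, well below the flap edge. Now I lift straight out at moderate speed so the flap closes gently behind the finger.

>>> {"op": "servo_tool", "data": {"targets": [[0, 0, 8, 0, 0, 0], [0, 0, 10, 0, 0, 0], [0, 0, 10, 0, 0, 0], [0, 0, 12, 0, 0, 0], [0, 0, 15, 0, 0, 0]]}}

```text
time: 7.67
tool_pos: [0.5244, -0.0089, 0.1912]
tcp_rot: [0.065, 0.475, -0.119, 0.87]
wrist_force: [-0.1, 0.0, -0.1]
gripper_width: 0.998
```

>>> {"op": "servo_tool", "data": {"targets": [[0, 0, 20, 0, 0, 0], [0, 0, 25, 0, 0, 0], [-5, 0, 30, 0, 0, 0], [-15, 0, 25, 0, 0, 0], [-10, 0, 10, 0, 0, 0]]}}

```text
time: 8.08
tool_pos: [0.487, -0.0072, 0.2971]
tcp_rot: [0.066, 0.485, -0.118, 0.864]
wrist_force: [-0.4, 0.5, 0.5]
gripper_width: 1.0
```

>>> {"op": "servo_tool", "data": {"targets": [[-25, 0, 5, 0, 0, 0], [-30, 0, 5, 0, 0, 0], [-25, 0, 0, 0, 0, 0], [-10, 0, 0, 0, 0, 0], [0, 0, 0, 0, 0, 0]]}}

```text
time: 8.5
tool_pos: [0.389, -0.0049, 0.3044]
tcp_rot: [0.066, 0.489, -0.117, 0.862]
wrist_force: [0.3, 0.2, 0.8]
gripper_width: 1.002
```

```bash
python3 look.py l9; python3 - <<'E'
from rig import optics
import cv2
p,d=optics.capture("top");cv2.imwrite("pics/t9.png",p)
E
```

```text
t 8.5 B [-113.   -34.4  328. ] Aout [-191.7  -34.2  281. ] knA [-239.   -34.1  313.4] th 30.9 F [0.3 0.2 0.8] w 1.002
```

View pics/l9.png

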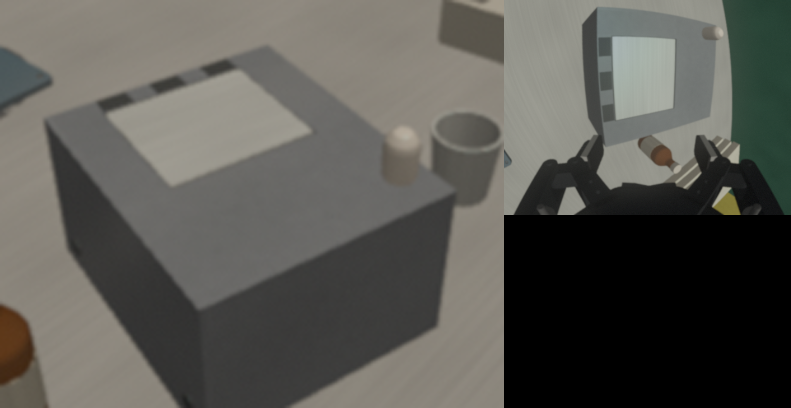

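View pics/t9.png

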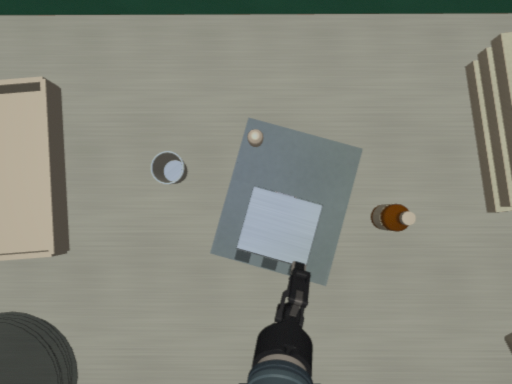

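The flap is shut flush, with its corners in the same places in the top view, and the ledge is clear of the tin. The shaker (256,136), cup (168,168) and oil bottle (395,217) haven't moved, and the hand is well clear. I'm handing the job in.

```bash
python3 -c "
from rig import close_job
print(close_job())"
```

```text
the job is handed in; nothing more can be done
None
```

The tin is in the bin, the flap is shut, and I handed the job in at about 8.6 s on the robot's clock.

- **What I did:** The tin stood about 50 mm behind the lip, so I first slid it forward to about 32 mm. I then tilted the open hand so one finger pressed the flap down to roughly 0.4–0.6 rad. While it was held there, the other finger pushed the tin off the ledge, and then I lifted the hand out.
- **Last checks:** With the flap still held open, the wrist camera showed the tin lying on the bin floor. After I withdrew, the scene and top pictures showed the flap flush and the ledge empty apart from the shaker. The shaker, oil bottle and cup were at the same pixel positions as at the start.
- **Forces:** The wrist force read about 5.5 N at most at the points I checked, and about zero with the hand clear.
- **Small deviations:** The hand drifted about 12 mm sideways while still above the tin, and I corrected that before going lower. Some downward steps fell 5–8 mm short, so I added another one before pushing the tin off. No check failed.

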